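# Snap the fan cover onto a compact computer and lock it

### The job

Put the loose fan cover onto the compact computer, the right way round (its keeper on the same side as the swinging locking arm), and press it straight down until both snap hooks have clicked over its tabs and it sits fully home. Then swing the locking arm over the cover until it stops fully in the keeper, and let go. Leave the other things on the bench where they are.

Things in the scene. Friction and masses are not known exactly. Their poses are not given: they have to be found in the camera images.
- cover_grip (a point): The loose fan cover, grey plastic, 0.12 to 0.25 kg: plate 96 (x) by 100 (y) by 14 mm with dark vent slots, flat on the bench, right side up. Amid its top stands a grip rib 40 long (x), 16 thick (y), 40 mm tall (top 54 mm above the underside): fingers close along y. This point: on the rib, over the plate's middle, 40 mm above the underside. Fitted rightly, its x and y match seat's.
- tab_left (a point): End of the cover's +y tab, at underside height, 60 mm from the cover's middle. A tab 40 wide (x), 5 mm thick, level with the underside, sticks 10 mm out at each y end of the plate (120 mm overall).
- tab_right (a point): End of the cover's -y tab, at underside height, 60 mm from the cover's middle.
- keeper (a point): Top of the keeper on the cover: a small block with a lip overhanging to -x, at x = -41 to -25, y = 6 to 26 mm from the cover's middle, 32 mm above its underside. The locking arm ends up under the lip.
- seat (a point): Middle of the place on the computer where the cover's underside rests, over a round fan, 60 mm above the bench. The computer: a fixed dark steel box 190 (x) by 200 (y) by 60 mm lying on its side. Beside each tab's place stand two steel guide cheeks, 43 mm apart in x, flared to about 52 mm at their tops, 25 mm above the seat. The cover may be up to about 4 mm off sideways when set down.
- hook_left_nose (a point): Underside of the nose of the white plastic snap hook at the seat's +y end, 6 mm above the seat; it catches over the tab. Hook: 24 mm wide (x), inner face 61 mm from the seat's middle, top 26 mm above the seat. Slanted lead-ins: 132 mm between the hooks at the top, 114 at the noses. A cover set on them rests 10 to 15 mm above the seat; 10 to 18 N down on the rib's top snaps both.
- hook_right_nose (a point): The same on the like hook at the seat's -y end.
- hook_left (a joint): Flex of the snap hook at the seat's +y end, rad: 0 at rest or clicked over a tab, about 0.1 while a tab forces it outward; it springs back.
- hook_right (a joint): The same for the snap hook at the seat's -y end.
- latch (a joint): Angle of the locking arm about its upright pivot, rad: 0 = closed, lying along +y of the seat over the cover, its tip part under the keeper's lip; grows counter-clockwise seen from above as it opens (at 1.57 it points to -x of the seat). Range 0 to 1.6; stiff, it stays where it is left and needs about 1 N at the knob. It can close only when the cover is fully home.
- latch_pivot (a point): Point on the pivot's axis at the height of the middle of the arm's knob; fixed to the computer at x = -38, y = -76 mm from the seat and 39.5 mm above it. Axes as seat.
- latch_knob (a point): Middle of the upright knob on the locking arm: aluminium, 14 mm diameter, 30 mm tall, 62 mm from the pivot. The arm is a flat aluminium bar 105 long, 10 wide, 8 mm thick; the bar's top is 15 mm below this point, the knob's top 15 mm above it.
- tape_roll: Bystander: roll of amber tape, 92 mm across, 24 mm high, flat on the bench; origin at its underside.
- screwdriver: Bystander: black-handled screwdriver 190 mm long lying on the bench; origin at its underside.
- heatsink: Bystander: finned aluminium heat sink 44 by 44 by 30 mm; origin at its underside.
- mug: Bystander: white mug, 82 mm across, 92 mm high; origin at its underside.
- air_can: Bystander: grey can 64 mm across, 170 mm high; origin at its underside.
Things that resemble listed ones, but are neither listed nor needed, are in the scene too. Leave any brown or yellow look-alike of the part that bears cover_grip alone.

How it is judged:
By the outcome, as a careful person would: the job done as asked, in the order asked, and still so for the second after the job is handed in, with the robot touching nothing.
It also fails if it takes over 54 s, if anything falls off the work surface, if the arm or the gripper's body presses on something with over 40 N, if the wrist force passes 120 N, or if a joint passes its speed limit or range.

### The arm

A 7-joint arm with a two-finger parallel gripper is mounted at the origin on the work surface. World frame = base frame: x ahead of the robot, y to its left, z up, the work surface at z = 0. Lengths are in m, angles in rad, forces in N, time in s.
With the tool pointing down it reaches from about 0.4 to 0.85 m from the base axis. Payload 10.4 kg.
Tool frame: the origin (TCP) lies between the finger pads; the fingertips stand 17 mm ahead of it and the grasp point (between the pads) lies 2 mm behind it; z points along the fingers, y is the direction in which the jaws open and shut (so a half turn about z gives the same grasp; the last joint's range is limited). The gripper opens to 85 mm and grips with 20 to 120 N. Pads are 22 mm wide; open, the fingers measure 114 mm over their backs; the gripper's body (76 mm by 85 mm) begins 54 mm behind the grasp point. The pads swing forward as they close: fully open they stand 13 mm farther back than shut.
Start: joints at [1.15, 0.332, -0.065, 1.46, 0.022, 1.35, -0.088], TCP at [0.242, -0.576, 0.248] pointing down, gripper open.
Joint ranges: [-2.6, 2.6], [-0.5, 2.12], [-1.47, 1.34], [0.16, 2.42], [-1.27, 4.41], [0.06, 2.06], [-2.6, 2.6]. Speed limits (rad/s): [2.22, 2.22, 2.79, 2.79, 3.14, 3.14, 3.14].

### API

Orientations are given as a unit quaternion [x, y, z, w].
In Python, from workcell import manip gives the robot as it stands.
- The arm moves only by the tool jog_arm, never from a script. Its argument "steps" is one flat list of numbers, 5 for each row, row after row: the finger opening in m, from 0 to 0.0854, then the shift along the tool's x, y, z in m, then the turn about the tool's z in rad. In form: [gripper, x, y, z, twist, gripper, x, y, z, twist, ...]. A call has exactly 10 rows; each row is the pose to reach, as a shift and turn from the pose commanded when the call began, along the tool's axes at that moment; what a row does not reach only later rows make up. A row lasts 1/10 s, in which the tool goes at most 50 mm and 8.59 degrees, less where a joint would pass 70% of its speed; a pose out of reach is approached as far as the arm can. A call with a gripper value outside its range is refused whole. The fingers move at their own pace and stop on an object; "grip_force" is the grip in N (left out, the last holds). Time passes only in rows, so rows that repeat a pose let the fingers close, or fill a call up. It gives the time, the measured TCP pose, the force and the opening at its end, in the units of the state.
- manip.get_obs(): the state, without advancing time (a new reading comes with each control period).
- manip.camera(name): name is "side" or "top"; returns (picture, depth): 420x560x3 uint8, red, green, blue; 420x560 float32, m along the optical axis (not along the pixel's ray), 0 where there is no reading.
- manip.calibration(name): a dict with "mtx" (3x3 intrinsics, pixels), "k1" (the pictures are not rectified: a ray, as slopes to the right and down, at radius r is drawn at 1 + k1 r^2 times it, then the intrinsics apply), "world_to_cam" (4x4, takes a point from world to camera coordinates). Camera axes: x right, y down, z forward; pixel columns grow to the right and rows downward; lengths in m; the calibration is good to about 2 mm. A picture is of the moment at which its call begins. calibration takes no time and is no camera call.
- manip.hand_in(): hands the job in, once; it reports no verdict.
The state is a dict: "clock": time; "joint_pos": joint angles; "joint_velocities": joint speeds; "tau": joint torques, N m; "position": TCP position; "ee_rot": TCP orientation; "ft_force": force on the tool from outside, world axes, zero at the start; "torque": the same for the moment, N m; "grip_width": opening from 0.0 (shut) to 1.0 (fully open).
Only numpy, scipy, OpenCV 4.12 (cv2) and the standard library are available. Lean on these libraries where they do the work, as an engineer would, in place of code of your own. Each camera call takes 0.05 s, during which the arm holds its last target.

## Working session

There is one attempt and no reset: what is moved stays moved. The work goes in short steps, Python scripts to look and compute and a tool call to move; the robot and the scene stay as the last step left them, time stands still between calls to the robot, and variables do not carry over. Pictures are saved under pics/ and viewed, and the job is handed in when it is done.

Besides the shell and the picture viewer there is one more tool, called by a JSON object that holds its "api" and its "payload". jog_arm: Moves the arm, as the interface text tells. Its arguments: {"type":"object","properties":{"steps":{"type":"array"},"grip_force":{"type":"number"}},"required":["steps"]}

```bash
mkdir -p pics; ls; cat > h.py <<'E'
import numpy as np,cv2
from workcell import manip
def snap(tag):
    out={}
    for n in("side","top"):
        p,d=manip.camera(n); cv2.imwrite(f"pics/{tag}_{n}.png",p[:,:,::-1]); np.save(f"pics/{tag}_{n}.npy",d); out[n]=(p,d)
    return out
def pts(name,d):
    c=manip.calibration(name);K=np.array(c["mtx"],float);k1=float(c["k1"]);T=np.array(c["world_to_cam"])
    h,w=d.shape;v,u=np.mgrid[:h,:w].astype(np.float64)
    r=cv2.undistortPoints(np.stack([u.ravel(),v.ravel()],1)[:,None],K,np.array([k1,0,0,0.]))[:,0]
    P=np.c_[r*d.ravel()[:,None],d.ravel()]
    return ((P-T[:3,3])@T[:3,:3]).reshape(h,w,3)
def proj(name,X):
    c=manip.calibration(name);K=np.array(c["mtx"],float);T=np.array(c["world_to_cam"])
    return cv2.projectPoints(np.atleast_2d(np.array(X,float)),cv2.Rodrigues(T[:3,:3])[0],T[:3,3],K,np.array([float(c["k1"]),0,0,0.]))[0][:,0]
E
python3 - <<'E'
from h import *
print(manip.get_obs())
snap("a")
for n in("side","top"):print(manip.calibration(n))
E
```

```text
pics
{'clock': 0.0, 'joint_pos': array([ 1.15040637,  0.33287303, -0.06472929,  1.46096255,  0.02158951,
        1.34989582, -0.08847696]), 'joint_velocities': array([-8.98708787e-04,  2.38054508e-03, -1.61012933e-03,  7.11843487e-05,
        6.99177492e-04, -1.13439259e-03, -9.32550343e-05]), 'tau': array([-1.86951011e-04, -6.25452375e+01,  4.90501116e-02, -3.91601264e+01,
        1.61408808e-02,  9.87851643e-03,  2.02619566e-05]), 'position': array([ 0.24198862, -0.57586106,  0.24750512]), 'ee_rot': array([ 9.80278357e-01,  1.97620399e-01, -1.66047881e-04, -7.02418170e-04]), 'ft_force': array([-0.70433832, -0.16755889,  0.66036044]), 'torque': array([0.02829424, 0.0112065 , 0.05447871]), 'grip_width': 1.004219581619323}
{'mtx': array([[383.86962855,   0.        , 274.44005258],
       [  0.        , 383.86962855, 210.16801648],
       [  0.        ,   0.        ,   1.        ]]), 'k1': -0.06754043276015799, 'world_to_cam': array([[-0.85836925, -0.51303057,  0.00136728,  0.48238255],
       [-0.25461789,  0.42369329, -0.86928346,  0.26443444],
       [ 0.44538968, -0.74651432, -0.49431205,  0.65124603],
       [ 0.        ,  0.        ,  0.        ,  1.        ]])}
{'mtx': array([[432.67847779,   0.        , 284.041217  ],
       [  0.        , 432.67847779, 213.5482431 ],
       [  0.        ,   0.        ,   1.        ]]), 'k1': -0.027855391633871327, 'world_to_cam': array([[-0.02502412, -0.99895895, -0.03814208,  0.01056875],
       [-0.98868023,  0.03037672, -0.14693077,  0.57631189],
       [ 0.14793644,  0.03403351, -0.98841111,  0.92493594],
       [ 0.        ,  0.        ,  0.        ,  1.        ]])}
```

View pics/a_side.png

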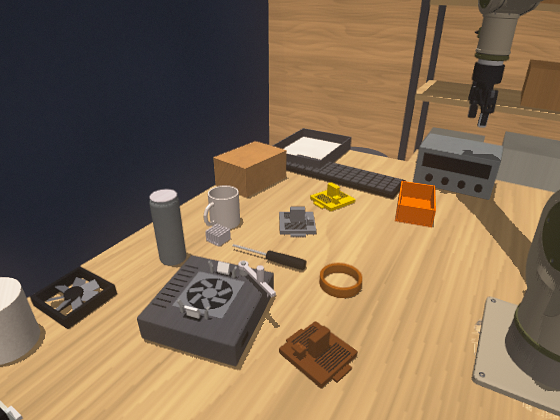

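View pics/a_top.png

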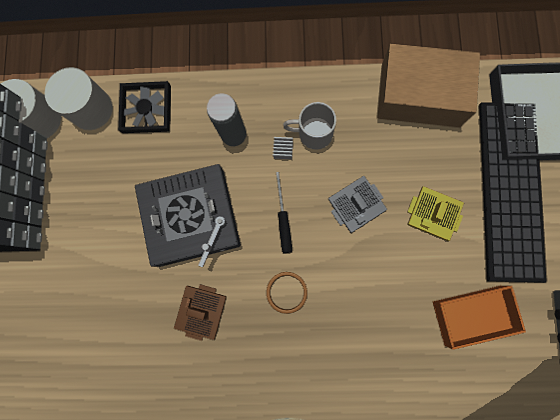

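The side view shows the computer at about (208,305) and the grey cover at (297,220). The top view shows the computer at (187,216), the grey cover at (357,205), and the brown and yellow look-alikes at (200,312) and (436,213). I'll zoom in next.

```bash
python3 - <<'E'
from h import *
t=cv2.imread("pics/a_top.png");s=cv2.imread("pics/a_side.png")
a=cv2.resize(t[155:280,125:250],(500,500),interpolation=cv2.INTER_CUBIC)
b=cv2.resize(t[165:245,317:397],(300,300),interpolation=cv2.INTER_CUBIC)
b=cv2.copyMakeBorder(b,0,200,0,0,cv2.BORDER_CONSTANT)
cv2.imwrite("pics/z1.png",np.hstack([a,b]))
a=cv2.resize(s[245:365,130:290],(533,400),interpolation=cv2.INTER_CUBIC)
b=cv2.resize(s[195:245,270:325],(264,240),interpolation=cv2.INTER_CUBIC)
b=cv2.copyMakeBorder(b,0,160,0,0,cv2.BORDER_CONSTANT)
cv2.imwrite("pics/z2.png",np.hstack([a,b]))
for n,l in(("top",[(357,205),(362,202),(345,215),(187,216),(207,248),(220,220),(155,220)]),("side",[(297,212),(297,230),(212,293)])):
    P=pts(n,np.load(f"pics/a_{n}.npy"))
    for u,v in l: print(n,u,v,P[v,u].round(4))
E
```

```text
top 357 205 [ 0.5908 -0.1688  0.0421]
top 362 202 [ 0.5953 -0.1786  0.0535]
top 345 215 [ 0.5734 -0.1444  0.0118]
top 187 216 [0.575  0.2093 0.0597]
top 207 248 [0.499  0.1533 0.1115]
top 220 220 [0.56   0.1306 0.0868]
top 155 220 [0.5653 0.2743 0.08  ]
side 297 212 [ 0.5921 -0.1669  0.0438]
side 297 230 [ 0.5727 -0.1324  0.0125]
side 212 293 [0.5718 0.2122 0.0612]
```

View pics/z1.png

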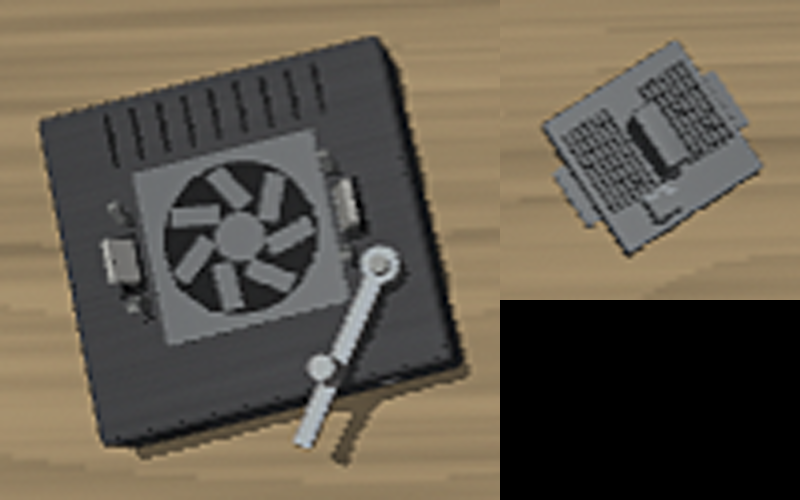

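View pics/z2.png

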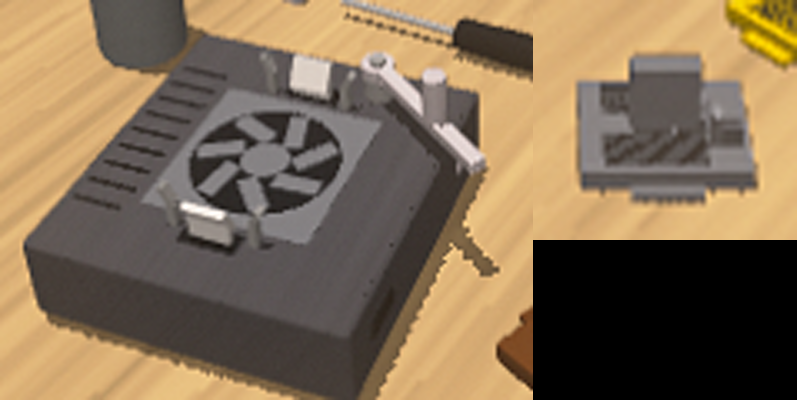

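```bash
cat > m.py <<'E'
from h import *
def rect(xy):
    r=cv2.minAreaRect((xy*1000).astype(np.float32)); return np.round(r[0],1),np.round(r[1],1),round(r[2],1)
E
python3 - <<'E'
from m import *
for n in("top","side"):
    img=cv2.imread(f"pics/a_{n}.png").astype(int);P=pts(n,np.load(f"pics/a_{n}.npy"))
    hsv=cv2.cvtColor(img.astype(np.uint8),cv2.COLOR_BGR2HSV)
    X,Y,Z=P[...,0],P[...,1],P[...,2]
    c=(np.hypot(X-.59,Y+.168)<.1)&(hsv[...,1]<70)
    for lo,hi in((.003,.009),(.01,.02),(.027,.04),(.046,.07)):
        m=c&(Z>lo)&(Z<hi); print(n,"cover",lo,hi,m.sum(),P[m].mean(0).round(4),np.median(Z[m]).round(4)); print(rect(P[m][:,:2]))
    b=(np.hypot(X-.575,Y-.209)<.16)
    m=b&(Z>.05)&(Z<.067); print(n,"box",m.sum(),np.median(Z[m]),rect(P[m][:,:2]))
    g=b&(Z>.05)&(Z<.067)&(hsv[...,2]>90)&(hsv[...,1]<60); print("fanplate",g.sum(),rect(P[g][:,:2]))
    cc=img.max(2)
    for lo,hi in((.068,.078),(.078,.092),(.082,.088),(.088,.10),(.1,.12)):
        m=(b&(Z>lo)&(Z<hi)).astype(np.uint8)
        k,l,st,ce=cv2.connectedComponentsWithStats(m)
        for i in range(1,k):
            if st[i,4]>4:
                q=P[l==i]; print(n,lo,hi,st[i,4],ce[i].round(1),q.mean(0).round(4),rect(q[:,:2]),"bright",cc[l==i].mean().round())
E
```

```text
top cover 0.003 0.009 129 [ 0.5976 -0.1689  0.0054] 0.0053
(array([ 597.8, -175.3]), array([ 90.2, 119.8]), 31.0)
top cover 0.01 0.02 1475 [ 0.5997 -0.1729  0.0139] 0.0138
(array([ 599.3, -173. ]), array([95.8, 99.6]), 30.6)
top cover 0.027 0.04 85 [ 0.5694 -0.1739  0.032 ] 0.0315
(array([ 582.8, -170.9]), array([60.5, 21.8]), 13.9)
top cover 0.046 0.07 136 [ 0.5989 -0.172   0.0535] 0.0537
(array([ 599.2, -172.5]), array([39.6, 16.1]), 31.5)
top box 7074 0.059907526879537654 (array([580.2, 214. ]), array([191.2, 201.1]), 12.4)
fanplate 1440 (array([580.1, 213.1]), array([188.6, 183.6]), 13.1)
top 0.068 0.078 6 [207.3 196.3] [0.6148 0.1606 0.0751] (array([614.6, 160.4]), array([2. , 6.2]), 36.5) bright 66.0
top 0.068 0.078 17 [209.9 206.1] [0.5933 0.1554 0.073 ] (array([592.7, 155.3]), array([23.7,  4.7]), 10.3) bright 113.0
top 0.068 0.078 7 [155.9 209.4] [0.5896 0.2751 0.0734] (array([589.4, 275.5]), array([2.7, 6.1]), 46.9) bright 58.0
top 0.068 0.078 37 [156.5 220.3] [0.5655 0.2732 0.0733] (array([566.2, 273.3]), array([22.8,  8.8]), 6.2) bright 113.0
top 0.068 0.078 7 [212.3 216.
[... 5332 characters left out ...]
88 97 [267.3 287.2] [0.4775 0.1672 0.0845] (array([479.3, 166. ]), array([10.9, 42.4]), 68.6) bright 203.0
side 0.082 0.088 12 [178.9 300.7] [0.5913 0.277  0.0838] (array([591.5, 276.2]), array([6. , 6.7]), 5.8) bright 131.0
side 0.082 0.088 28 [190.8 307.8] [0.5618 0.2793 0.0837] (array([562.3, 279.3]), array([23.9,  4.4]), 10.5) bright 238.0
side 0.082 0.088 9 [206.8 307.9] [0.5377 0.2658 0.0845] (array([537.6, 265.8]), array([5. , 4.5]), 75.9) bright 143.0
side 0.088 0.1 36 [259.9 277.8] [0.4969 0.1613 0.094 ] (array([497.2, 161.3]), array([11.5,  5.9]), 22.6) bright 134.0
side 0.1 0.12 68 [259.8 270.4] [0.498  0.1595 0.1095] (array([499.3, 157.8]), array([12.2, 13.1]), 52.0) bright 166.0
```

```bash
cat >> m.py <<'E'
from scipy.spatial.transform import Rotation as R
def rel(x,y,z,yawdeg,p=None,q=None):
    """shift in tool axes & twist from measured (or given commanded) pose; yaw of tool x in world, tool down"""
    o=manip.get_obs(); p=o["position"] if p is None else np.array(p); q=o["ee_rot"] if q is None else q
    M=R.from_quat(q).as_matrix()
    d=M.T@(np.array([x,y,z])-p); yaw=np.degrees(np.arctan2(M[1,0],M[0,0]))
    tw=-((yawdeg-yaw+180)%360-180)
    print("rel",d.round(4),"twist rad",np.radians(tw).round(4),"cur yaw",yaw.round(2),"tilt z",M[:,2].round(4),"pos",p.round(4),"F",o["ft_force"].round(2),"grip",round(o["grip_width"],3),"t",round(o["clock"],2))
E
python3 -c "
from m import *
rel(.5975,-.1726,.14,31.0)"
```

```text
rel [ 0.484  -0.2339  0.1079] twist rad -0.1431 cur yaw 22.8 tilt z [-5.0e-04  1.1e-03 -1.0e+00] pos [ 0.242  -0.5759  0.2476] F [ 0.69 -0.16 -0.28] grip 1.001 t 0.1
```

{"api": "jog_arm", "payload": {"steps": [0.06, 0.02, -0.01, 0, 0, 0.06, 0.06, -0.029, 0, -0.02, 0.06, 0.1, -0.048, 0, -0.04, 0.06, 0.14, -0.068, 0, -0.06, 0.06, 0.18, -0.087, 0, -0.08, 0.06, 0.22, -0.106, 0, -0.1, 0.06, 0.26, -0.126, 0, -0.12, 0.06, 0.3, -0.145, 0, -0.14, 0.06, 0.34, -0.164, 0, -0.143, 0.06, 0.37, -0.179, 0, -0.143]}}

```text
clock: 1.1
position: [0.5154, -0.265, 0.2481]
ee_rot: [0.963, 0.268, 0.0, -0.0]
ft_force: [-1.2, -0.8, 0.4]
grip_width: 0.703
```

```bash
python3 -c "
from m import *
rel(.5975,-.1726,.14,31.0)"
```

```text
rel [ 0.118  -0.0366  0.1081] twist rad 0.002 cur yaw 31.12 tilt z [ 0.e+00  8.e-04 -1.e+00] pos [ 0.5154 -0.265   0.2481] F [-1.22 -0.79  0.44] grip 0.703 t 1.1
```

{"api": "jog_arm", "payload": {"steps": [0.06, 0.03, -0.009, 0.01, 0, 0.06, 0.06, -0.018, 0.03, 0, 0.06, 0.09, -0.028, 0.06, 0, 0.06, 0.11, -0.034, 0.085, 0, 0.06, 0.118, -0.037, 0.1, 0, 0.06, 0.118, -0.037, 0.108, 0, 0.06, 0.118, -0.037, 0.108, 0, 0.06, 0.118, -0.037, 0.108, 0, 0.06, 0.118, -0.037, 0.108, 0, 0.06, 0.118, -0.037, 0.108, 0]}}

```text
clock: 2.1
position: [0.5962, -0.1763, 0.1415]
ee_rot: [0.964, 0.267, 0.001, 0.001]
ft_force: [-0.5, -0.0, -0.6]
grip_width: 0.702
```

```bash
python3 -c "
from m import *
snap('b')
rel(.5975,-.1726,.038,31.0)
for n in ('top','side'):
    i=cv2.imread(f'pics/b_{n}.png'); u,v=proj(n,[.5975,-.1726,.06])[0].astype(int); cv2.imwrite(f'pics/bz_{n}.png',cv2.resize(i[max(0,v-90):v+60,u-75:u+75],(400,400)))
cv2.imwrite('pics/bz.png',np.hstack([cv2.imread(f'pics/bz_{n}.png') for n in('top','side')]))
"
```

```text
rel [ 0.0028 -0.0022  0.103 ] twist rad -0.0008 cur yaw 30.95 tilt z [ 9.e-04 -5.e-04 -1.e+00] pos [ 0.5961 -0.1758  0.141 ] F [ 1.29 -0.26 -0.18] grip 0.701 t 2.2
```

View pics/bz.png

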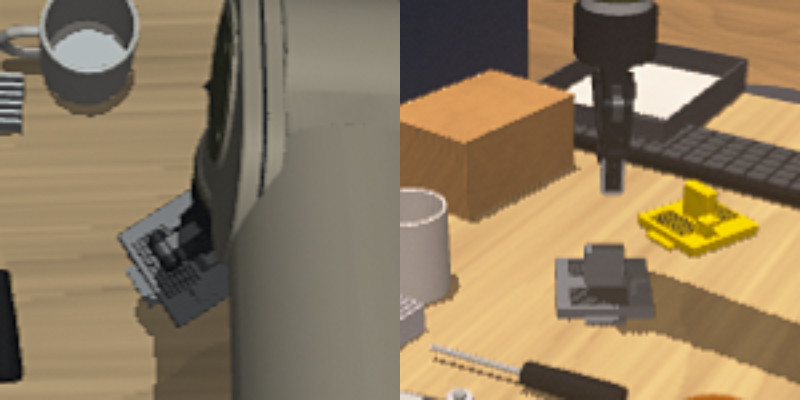

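```bash
python3 -c "
from m import *
P=pts('side',np.load('pics/b_side.npy'))
m=(np.hypot(P[...,0]-.596,P[...,1]+.176)<.07)&(P[...,2]>.10)&(P[...,2]<.15)
q=P[m]; print(m.sum(),q.mean(0),q.min(0),q.max(0))
Rz=np.array([[np.cos(np.radians(31)),np.sin(np.radians(31))],[-np.sin(np.radians(31)),np.cos(np.radians(31))]])
l=(q[:,:2]-[.5961,-.1758])@Rz.T
print(np.percentile(l,[0,2,50,98,100],axis=0))
"
```

```text
69 [ 0.57864295 -0.14910454  0.14080312] [ 0.56513631 -0.20797308  0.12907304] [ 0.61811463 -0.13567732  0.14992387]
[[-0.01218171 -0.03382542]
 [-0.01198233 -0.03093006]
 [-0.00144484  0.038704  ]
 [ 0.0081042   0.04542716]
 [ 0.00829133  0.04604885]]
```

{"api": "jog_arm", "payload": {"steps": [0.06, 0.003, -0.002, 0.02, 0, 0.06, 0.003, -0.002, 0.05, 0, 0.06, 0.003, -0.002, 0.075, 0, 0.06, 0.003, -0.002, 0.09, 0, 0.06, 0.003, -0.002, 0.098, 0, 0.06, 0.003, -0.002, 0.103, 0, 0.06, 0.003, -0.002, 0.103, 0, 0.03, 0.003, -0.002, 0.103, 0, 0.0, 0.003, -0.002, 0.103, 0, 0.0, 0.003, -0.002, 0.103, 0], "grip_force": 60}}

```text
clock: 3.2
position: [0.598, -0.1723, 0.038]
ee_rot: [0.964, 0.267, 0.001, 0.0]
ft_force: [0.7, -0.4, 0.4]
grip_width: 0.189
```

{"api": "jog_arm", "payload": {"steps": [0, 0, 0, 0, 0, 0, 0, 0, 0, 0, 0, 0, 0, 0, 0, 0, 0, 0, 0, 0, 0, 0, 0, 0, 0, 0, 0, 0, 0, 0, 0, 0, 0, 0, 0, 0, 0, 0, -0.01, 0, 0, 0, 0, -0.03, 0, 0, 0, 0, -0.06, 0]}}

```text
clock: 4.2
position: [0.5961, -0.1717, 0.0966]
ee_rot: [0.964, 0.267, -0.002, -0.001]
ft_force: [0.1, 0.1, -1.4]
grip_width: 0.177
```

```bash
python3 -c "
from m import *
rel(.5785,.214,.20,12.3)"
```

```text
rel [ 0.1833 -0.34   -0.1029] twist rad 0.3264 cur yaw 31.0 tilt z [-0.0037  0.0011 -1.    ] pos [ 0.5961 -0.1717  0.0966] F [ 0.15  0.13 -1.42] grip 0.177 t 4.2
```

{"api": "jog_arm", "payload": {"steps": [0, 0, 0, -0.04, 0, 0, 0.005, -0.009, -0.08, 0.0, 0, 0.02, -0.037, -0.103, 0.05, 0, 0.04, -0.074, -0.103, 0.1, 0, 0.06, -0.111, -0.103, 0.15, 0, 0.08, -0.148, -0.103, 0.2, 0, 0.1, -0.185, -0.103, 0.25, 0, 0.12, -0.223, -0.103, 0.3, 0, 0.14, -0.26, -0.103, 0.326, 0, 0.16, -0.297, -0.103, 0.326]}}

```text
clock: 5.2
position: [0.5811, 0.1665, 0.2006]
ee_rot: [0.994, 0.107, -0.0, 0.0]
ft_force: [0.9, -0.4, -1.9]
grip_width: 0.176
```

{"api": "jog_arm", "payload": {"steps": [0, 0.01, -0.018, 0, 0, 0, 0.018, -0.035, 0, 0, 0, 0.02, -0.043, 0, 0, 0, 0.02, -0.043, 0, 0, 0, 0.02, -0.043, 0, 0, 0, 0.02, -0.043, 0, 0, 0, 0.02, -0.043, 0, 0, 0, 0.02, -0.043, 0, 0, 0, 0.02, -0.043, 0, 0, 0, 0.02, -0.043, 0, 0]}}

```text
clock: 6.2
position: [0.5922, 0.211, 0.2003]
ee_rot: [0.994, 0.107, 0.0, 0.0]
ft_force: [-0.2, -0.2, -1.8]
grip_width: 0.179
```

```bash
python3 -c "
from m import *
rel(.5785,.214,.20,12.3)
snap('c')"
```

```text
rel [-0.0128 -0.0059  0.0003] twist rad -0.0 cur yaw 12.3 tilt z [ 1.e-04 -1.e-04 -1.e+00] pos [0.5922 0.211  0.2003] F [-0.19 -0.2  -1.82] grip 0.179 t 6.2
```

View pics/c_side.png

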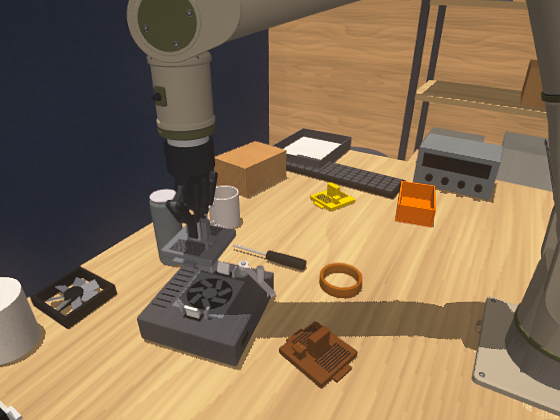

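View pics/c_top.png

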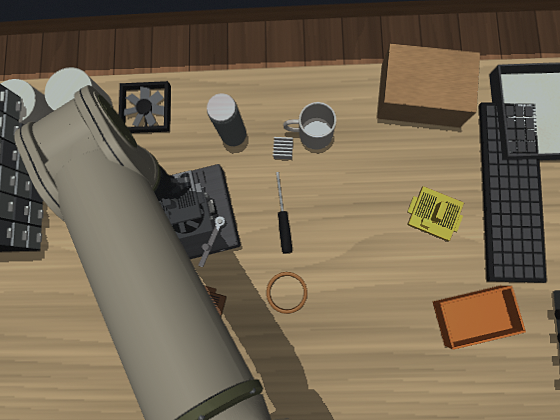

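{"api": "jog_arm", "payload": {"steps": [0, -0.006, -0.003, 0, 0, 0, -0.013, -0.006, 0, 0, 0, -0.013, -0.006, 0.01, 0, 0, -0.013, -0.006, 0.03, 0, 0, -0.013, -0.006, 0.05, 0, 0, -0.013, -0.006, 0.06, 0, 0, -0.013, -0.006, 0.06, 0, 0, -0.013, -0.006, 0.06, 0, 0, -0.013, -0.006, 0.06, 0, 0, -0.013, -0.006, 0.06, 0]}}

```text
clock: 7.3
position: [0.5787, 0.2144, 0.1412]
ee_rot: [0.994, 0.107, 0.001, -0.0]
ft_force: [-0.4, -0.4, -1.3]
grip_width: 0.178
```

```bash
python3 -c "
from m import *
rel(.5785,.214,.14,12.3)
snap('d')
P=pts('side',np.load('pics/d_side.npy'))
z0=manip.get_obs()['position'][2]-.038
th=np.radians(12.3);A=np.array([[np.cos(th),np.sin(th)],[-np.sin(th),np.cos(th)]])
for c in ([.577,.214],):
    L=(P[...,:2]-c)@A.T
    for lo,hi in((z0-.002,z0+.0065),(z0+.011,z0+.0165),(z0+.025,z0+.035)):
        m=(P[...,2]>lo)&(P[...,2]<hi)&(np.abs(L[...,0])<.08)&(np.abs(L[...,1])<.07); print(m.sum(),(np.percentile(L[m],[1,5,50,95,99],axis=0)*1e3).round(1).tolist(), rect(P[m][:,:2]))
i=cv2.imread('pics/d_side.png'); cv2.imwrite('pics/dz.png',cv2.resize(i[190:370,120:300],(600,600)))
"
```

```text
rel [-0.0003  0.0004  0.0012] twist rad 0.0001 cur yaw 12.31 tilt z [ 1.4e-03  4.0e-04 -1.0e+00] pos [0.5787 0.2144 0.1412] F [-0.38 -0.44 -1.28] grip 0.178 t 7.3
266 [[-48.7, -44.4], [-48.2, -25.0], [-8.9, 49.9], [35.2, 59.1], [43.6, 59.8]] (array([560.8, 217.9]), array([119.3,  88.5]), 83.5)
1331 [[-47.9, -47.7], [-46.0, -41.2], [-9.8, 19.8], [42.5, 48.2], [46.1, 49.8]] (array([576.2, 214.5]), array([ 97.3, 100.9]), 13.3)
178 [[-41.1, -4.0], [-40.5, 1.8], [-25.1, 14.0], [3.6, 25.2], [17.4, 25.8]] (array([563.5, 219.6]), array([62.5, 29.7]), 3.1)
```

View pics/dz.png

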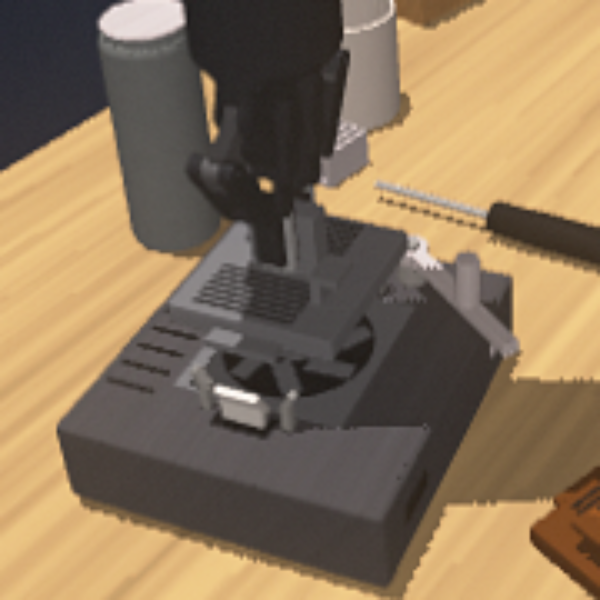

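{"api": "jog_arm", "payload": {"steps": [0, 0, 0, 0.01, 0, 0, 0, 0, 0.02, 0, 0, 0, 0, 0.024, 0, 0, 0, 0, 0.027, 0, 0, 0, 0, 0.03, 0, 0, 0, 0, 0.033, 0, 0, 0, 0, 0.034, 0, 0, 0, 0, 0.034, 0, 0, 0, 0, 0.034, 0, 0, 0, 0, 0.034, 0], "grip_force": 110}}

```text
clock: 8.4
position: [0.5791, 0.2148, 0.1078]
ee_rot: [0.994, 0.107, 0.001, -0.0]
ft_force: [-1.0, 0.7, 8.3]
grip_width: 0.171
```

{"api": "jog_arm", "payload": {"steps": [0, 0, 0, 0.001, 0, 0, 0, 0, 0.002, 0, 0, 0, 0, 0.003, 0, 0, 0, 0, 0.004, 0, 0, 0, 0, 0.005, 0, 0, 0, 0, 0.006, 0, 0, 0, 0, 0.007, 0, 0, 0, 0, 0.008, 0, 0, 0, 0, 0.008, 0, 0, 0, 0, 0.008, 0]}}

```text
clock: 9.4
position: [0.5782, 0.2141, 0.0983]
ee_rot: [0.994, 0.107, 0.0, 0.0]
ft_force: [0.5, -0.0, 3.1]
grip_width: 0.172
```

{"api": "jog_arm", "payload": {"steps": [0, 0, 0, 0.001, 0, 0, 0, 0, 0.001, 0, 0, 0, 0, 0.002, 0, 0, 0, 0, 0.002, 0, 0, 0, 0, 0.003, 0, 0, 0, 0, 0.003, 0, 0, 0, 0, 0.003, 0, 0, 0, 0, 0.003, 0, 0, 0, 0, 0.003, 0, 0, 0, 0, 0.003, 0]}}

```text
clock: 10.4
position: [0.5783, 0.2141, 0.0982]
ee_rot: [0.994, 0.107, 0.0, 0.001]
ft_force: [-13.1, -7.3, 27.3]
grip_width: 0.166
```

```bash
python3 -c "
from m import *
rel(.5785,.214,.14,12.3)
snap('e')
i=cv2.imread('pics/e_side.png'); cv2.imwrite('pics/ez.png',cv2.resize(i[220:370,130:290],(640,600),interpolation=cv2.INTER_CUBIC))
"
```

```text
rel [ 0.0002  0.0002 -0.0418] twist rad -0.0 cur yaw 12.3 tilt z [ 9.0e-04 -1.1e-03 -1.0e+00] pos [0.5783 0.2141 0.0982] F [-13.13  -7.31  27.29] grip 0.166 t 10.4
```

View pics/ez.png

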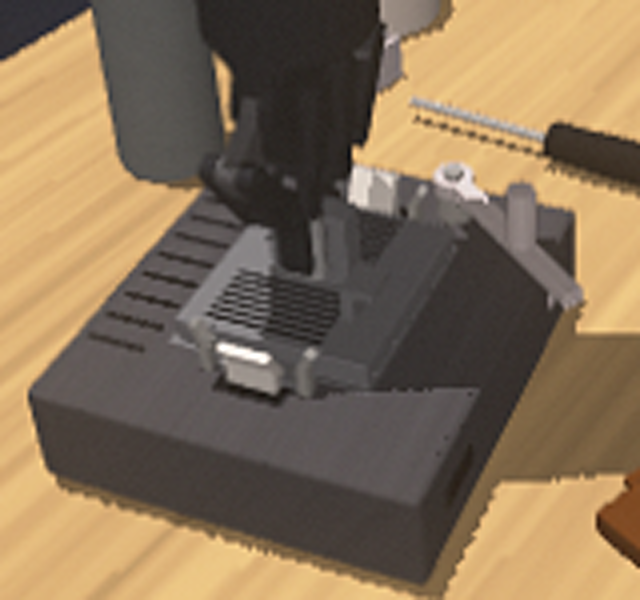

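{"api": "jog_arm", "payload": {"steps": [0, 0, 0, -0.001, 0, 0, 0, 0, -0.002, 0, 0, 0, 0, -0.003, 0, 0.04, 0, 0, -0.003, 0, 0.04, 0, 0, -0.003, 0, 0.04, 0, 0, -0.003, 0, 0.04, 0, 0, -0.003, 0, 0.04, 0, 0, -0.003, 0, 0.04, 0, 0, -0.02, 0, 0.04, 0, 0, -0.05, 0]}}

```text
clock: 11.5
position: [0.5772, 0.2138, 0.1449]
ee_rot: [0.994, 0.107, -0.002, 0.0]
ft_force: [0.7, 0.7, 1.1]
grip_width: 0.463
```

```bash
python3 -c "
from m import *
rel(.5785,.214,.2,12.3)"
```

```text
rel [ 0.0012  0.0001 -0.0551] twist rad 0.0002 cur yaw 12.31 tilt z [-0.0033 -0.001  -1.    ] pos [0.5772 0.2138 0.1449] F [0.72 0.7  1.1 ] grip 0.463 t 11.5
```

{"api": "jog_arm", "payload": {"steps": [0.04, 0, 0, -0.025, 0, 0, 0, 0, -0.05, -0.05, 0, 0, 0, -0.055, -0.15, 0, 0, 0, -0.055, -0.27, 0, 0, 0, -0.055, -0.39, 0, 0, 0, -0.055, -0.51, 0, 0, 0, -0.055, -0.63, 0, 0, 0, -0.055, -0.75, 0, 0, 0, -0.055, -0.87, 0, 0, 0, -0.055, -0.935], "grip_force": 40}}

```text
clock: 12.5
position: [0.5784, 0.2143, 0.2018]
ee_rot: [0.838, 0.546, 0.001, 0.0]
ft_force: [-0.3, 0.1, -0.0]
grip_width: 0.002
```

```bash
python3 -c "
from m import *
snap('f')
rel(.487,.125,.2,65.9)
rel(.487,.125,.1125,65.9)
i=cv2.imread('pics/f_side.png'); a=cv2.resize(i[220:370,130:290],(427,400),interpolation=cv2.INTER_CUBIC)
i=cv2.imread('pics/f_top.png'); b=cv2.resize(i[155:280,125:240],(368,400),interpolation=cv2.INTER_CUBIC)
cv2.imwrite('pics/fz.png',np.hstack([a,b]))
P=pts('side',np.load('pics/f_side.npy'))
th=np.radians(12.3);A=np.array([[np.cos(th),np.sin(th)],[-np.sin(th),np.cos(th)]])
L=(P[...,:2]-[.577,.214])@A.T
for n,(x0,x1,y0,y1) in dict(plate=(-.045,.045,-.045,.045),ptR=(-.04,.04,-.045,-.03),ptL=(-.04,.04,.03,.045)).items():
    m=(L[...,0]>x0)&(L[...,0]<x1)&(L[...,1]>y0)&(L[...,1]<y1)&(P[...,2]>.06)&(P[...,2]<.082); print(n,m.sum(),np.percentile(P[m][:,2],[5,50,90]))
"
```

```text
rel [-0.1188 -0.0471  0.0014] twist rad 0.0004 cur yaw 65.92 tilt z [ 1.e-03  3.e-04 -1.e+00] pos [0.5784 0.2142 0.2015] F [0.95 0.19 0.4 ] grip -0.005 t 12.6
rel [-0.1188 -0.0471  0.0889] twist rad 0.0004 cur yaw 65.92 tilt z [ 1.e-03  3.e-04 -1.e+00] pos [0.5784 0.2142 0.2015] F [0.95 0.19 0.4 ] grip -0.005 t 12.6
plate 1085 [0.07274845 0.07418478 0.0754597 ]
ptR 91 [0.07323619 0.07446674 0.07530566]
ptL 262 [0.07262707 0.07390172 0.07514271]
```

View pics/fz.png

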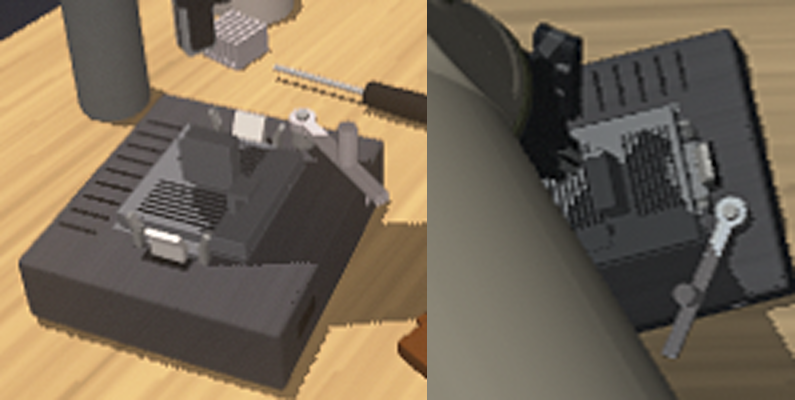

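The cover's plate top reads 74 mm at both ends, so it is fully home, and both hooks are over its tabs. Next I stage the closed fingers behind the knob.

{"api": "jog_arm", "payload": {"steps": [0, -0.04, -0.016, 0, 0, 0, -0.08, -0.032, 0, 0, 0, -0.11, -0.044, 0, 0, 0, -0.119, -0.047, 0, 0, 0, -0.119, -0.047, 0.01, 0, 0, -0.119, -0.047, 0.04, 0, 0, -0.119, -0.047, 0.07, 0, 0, -0.119, -0.047, 0.085, 0, 0, -0.119, -0.047, 0.089, 0, 0, -0.119, -0.047, 0.089, 0]}}

```text
clock: 13.6
position: [0.487, 0.1256, 0.1113]
ee_rot: [0.839, 0.544, -0.0, -0.0]
ft_force: [0.6, 0.2, 0.7]
grip_width: -0.002
```

```bash
python3 - <<'E'
from m import *
snap('g')
i=cv2.imread('pics/g_side.png'); a=cv2.resize(i[180:370,130:320],(400,400),interpolation=cv2.INTER_CUBIC)
i=cv2.imread('pics/g_top.png'); b=cv2.resize(i[155:295,125:265],(400,400),interpolation=cv2.INTER_CUBIC)
cv2.imwrite('pics/gz.png',np.hstack([a,b]))
for off in (.018,):
  for al in (155.9,148,140,132,124,116,109,105,102.3,100):
    a=np.radians(al);t=np.array([np.sin(a),-np.cos(a)]);c=np.array([.5576,.1317])+.062*np.array([np.cos(a),np.sin(a)])-off*t
    rel(*c,.1125,al-90)
E
```

```text
rel [ 0.0163 -0.0006 -0.0001] twist rad -0.0002 cur yaw 65.89 tilt z [ 1.6e-03  5.0e-04 -1.0e+00] pos [0.4876 0.1254 0.1124] F [0.6  0.26 0.92] grip -0.004 t 13.7
rel [ 0.025  -0.0025 -0.0001] twist rad 0.1377 cur yaw 65.89 tilt z [ 1.6e-03  5.0e-04 -1.0e+00] pos [0.4876 0.1254 0.1124] F [0.6  0.26 0.92] grip -0.004 t 13.7
rel [ 0.034  -0.0032 -0.0001] twist rad 0.2773 cur yaw 65.89 tilt z [ 1.6e-03  5.0e-04 -1.0e+00] pos [0.4876 0.1254 0.1124] F [0.6  0.26 0.92] grip -0.004 t 13.7
rel [ 0.043  -0.0026 -0.0001] twist rad 0.4169 cur yaw 65.89 tilt z [ 1.6e-03  5.0e-04 -1.0e+00] pos [0.4876 0.1254 0.1124] F [0.6  0.26 0.92] grip -0.004 t 13.7
rel [ 0.0518 -0.0008 -0.0001] twist rad 0.5566 cur yaw 65.89 tilt z [ 1.6e-03  5.0e-04 -1.0e+00] pos [0.4876 0.1254 0.1124] F [0.6  0.26 0.92] grip -0.004 t 13.7
rel [ 0.0603  0.0023 -0.    ] twist rad 0.6962 cur yaw 65.89 tilt z [ 1.6e-03  5.0e-04 -1.0e+00] pos [0.4876 0.1254 0.1124] F [0.6  0.26 0.92] grip -0.004 t 13.7
rel [ 0.0673  0.0059 -0.    ] twist rad 0.8184 cur yaw 65.89 tilt z [ 1.6e-03  5.0e-04 -1.0e+00] pos [0.4876 0.1254 0.1124] F [0.6  0.26 0.92] grip -0.004 t 13.7
rel [ 0.0711  0.0083 -0.    ] twist rad 0.8882 cur yaw 65.89 tilt z [ 1.6e-03  5.0e-04 -1.0e+00] pos [0.4876 0.1254 0.1124] F [0.6  0.26 0.92] grip -0.004 t 13.7
rel [ 0.0735  0.0101 -0.    ] twist rad 0.9353 cur yaw 65.89 tilt z [ 1.6e-03  5.0e-04 -1.0e+00] pos [0.4876 0.1254 0.1124] F [0.6  0.26 0.92] grip -0.004 t 13.7
rel [ 0.0756  0.0117 -0.    ] twist rad 0.9755 cur yaw 65.89 tilt z [ 1.6e-03  5.0e-04 -1.0e+00] pos [0.4876 0.1254 0.1124] F [0.6  0.26 0.92] grip -0.004 t 13.7
```

View pics/gz.png

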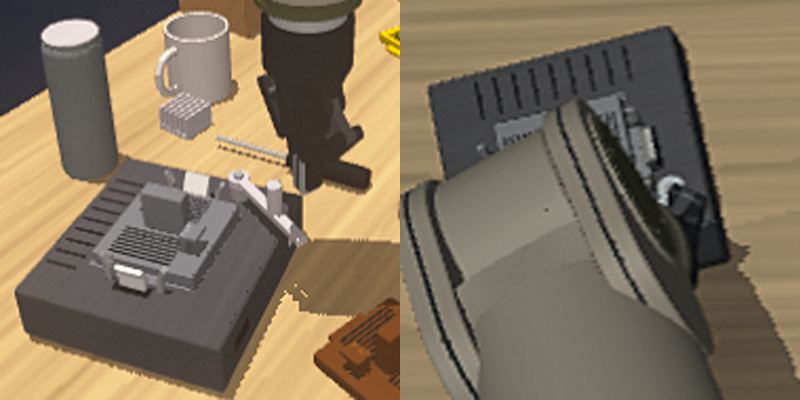

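{"api": "jog_arm", "payload": {"steps": [0, 0.008, 0, 0, 0, 0, 0.016, -0.001, 0, 0, 0, 0.02, -0.001, 0, 0.07, 0, 0.025, -0.002, 0, 0.14, 0, 0.03, -0.003, 0, 0.21, 0, 0.034, -0.003, 0, 0.28, 0, 0.039, -0.003, 0, 0.35, 0, 0.043, -0.003, 0, 0.42, 0, 0.047, -0.002, 0, 0.49, 0, 0.052, -0.001, 0, 0.56]}}

```text
clock: 14.7
position: [0.5072, 0.1736, 0.1117]
ee_rot: [0.957, 0.289, 0.0, 0.0]
ft_force: [-0.1, -0.2, 0.4]
grip_width: -0.003
```

```bash
python3 - <<'E'
from m import *
snap('k')
i=cv2.imread('pics/k_side.png'); a=cv2.resize(i[180:370,130:320],(400,400),interpolation=cv2.INTER_CUBIC)
i=cv2.imread('pics/k_top.png'); b=cv2.resize(i[155:295,125:265],(400,400),interpolation=cv2.INTER_CUBIC)
cv2.imwrite('pics/kz.png',np.hstack([a,b]))
for off in (.018,):
  for al in (124,116,109,105,102.3,100):
    a=np.radians(al);t=np.array([np.sin(a),-np.cos(a)]);c=np.array([.5576,.1317])+.062*np.array([np.cos(a),np.sin(a)])-off*t
    rel(*c,.1125,al-90)
E
```

```text
rel [-0.      0.0011 -0.0008] twist rad -0.0037 cur yaw 33.79 tilt z [ 7.e-04  5.e-04 -1.e+00] pos [0.5074 0.174  0.1117] F [ 1.   -0.17  0.23] grip 0.001 t 14.8
rel [ 0.0088 -0.0008 -0.0008] twist rad 0.136 cur yaw 33.79 tilt z [ 7.e-04  5.e-04 -1.e+00] pos [0.5074 0.174  0.1117] F [ 1.   -0.17  0.23] grip 0.001 t 14.8
rel [ 0.0166 -0.0015 -0.0008] twist rad 0.2581 cur yaw 33.79 tilt z [ 7.e-04  5.e-04 -1.e+00] pos [0.5074 0.174  0.1117] F [ 1.   -0.17  0.23] grip 0.001 t 14.8
rel [ 0.0211 -0.0014 -0.0008] twist rad 0.328 cur yaw 33.79 tilt z [ 7.e-04  5.e-04 -1.e+00] pos [0.5074 0.174  0.1117] F [ 1.   -0.17  0.23] grip 0.001 t 14.8
rel [ 0.0242 -0.0012 -0.0008] twist rad 0.3751 cur yaw 33.79 tilt z [ 7.e-04  5.e-04 -1.e+00] pos [0.5074 0.174  0.1117] F [ 1.   -0.17  0.23] grip 0.001 t 14.8
rel [ 0.0267 -0.0009 -0.0008] twist rad 0.4152 cur yaw 33.79 tilt z [ 7.e-04  5.e-04 -1.e+00] pos [0.5074 0.174  0.1117] F [ 1.   -0.17  0.23] grip 0.001 t 14.8
```

View pics/kz.png

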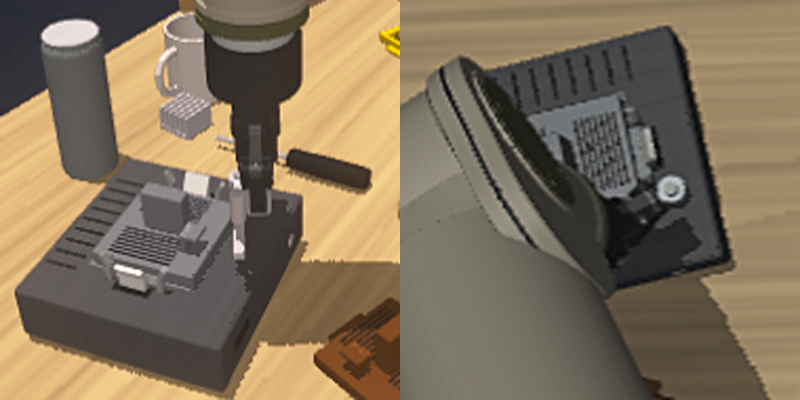

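The arm is following the fingers: in the side crop the knob is at (237,205), just left of the fingertips. I'll continue the arc.

{"api": "jog_arm", "payload": {"steps": [0, 0.003, 0, 0, 0.05, 0, 0.006, 0, 0, 0.1, 0, 0.009, -0.001, 0, 0.14, 0, 0.012, -0.001, 0, 0.19, 0, 0.015, -0.001, 0, 0.23, 0, 0.017, -0.001, 0, 0.27, 0, 0.019, -0.001, 0, 0.3, 0, 0.021, -0.001, 0, 0.33, 0, 0.022, -0.001, 0, 0.35, 0, 0.023, -0.001, 0, 0.37]}}

```text
clock: 15.8
position: [0.5255, 0.1867, 0.1114]
ee_rot: [0.994, 0.11, -0.0, -0.0]
ft_force: [-0.9, 0.2, -1.1]
grip_width: -0.001
```

{"api": "jog_arm", "payload": {"steps": [0, 0, 0, 0, 0, 0, 0.0005, 0, 0, 0, 0, 0.001, 0, 0, 0, 0, 0.0015, 0, 0, 0, 0, 0.002, 0, 0, 0, 0, 0.0025, 0, 0, 0, 0, 0.003, 0, 0, 0, 0, 0.003, 0, 0, 0, 0, 0.003, 0, 0, 0, 0, 0.003, 0, 0, 0]}}

```text
clock: 16.8
position: [0.5281, 0.1869, 0.1112]
ee_rot: [0.994, 0.11, -0.0, 0.0]
ft_force: [-3.8, -1.4, 3.1]
grip_width: -0.001
```

```bash
python3 - <<'E'
from m import *
snap('l')
i=cv2.imread('pics/l_side.png'); a=cv2.resize(i[230:350,140:290],(500,400),interpolation=cv2.INTER_CUBIC)
i=cv2.imread('pics/l_top.png'); b=cv2.resize(i[155:295,125:230],(300,400),interpolation=cv2.INTER_CUBIC)
cv2.imwrite('pics/lz.png',np.hstack([a,b]))
for al in (105,102.3,100):
    a=np.radians(al);t=np.array([np.sin(a),-np.cos(a)]);c=np.array([.5576,.1317])+.062*np.array([np.cos(a),np.sin(a)])-.018*t
    rel(*c,.1125,al-90)
E
```

```text
rel [-0.0038 -0.0009 -0.0013] twist rad -0.0418 cur yaw 12.6 tilt z [-1.e-03 -5.e-04 -1.e+00] pos [0.528  0.1869 0.1112] F [-4.37  0.03  3.93] grip -0.0 t 16.9
rel [-0.0009 -0.0018 -0.0013] twist rad 0.0053 cur yaw 12.6 tilt z [-1.e-03 -5.e-04 -1.e+00] pos [0.528  0.1869 0.1112] F [-4.37  0.03  3.93] grip -0.0 t 16.9
rel [ 0.0016 -0.0024 -0.0013] twist rad 0.0455 cur yaw 12.6 tilt z [-1.e-03 -5.e-04 -1.e+00] pos [0.528  0.1869 0.1112] F [-4.37  0.03  3.93] grip -0.0 t 16.9
```

View pics/lz.png

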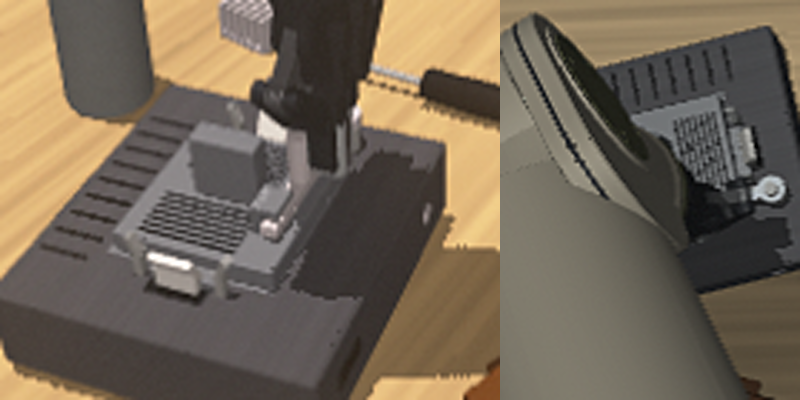

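{"api": "jog_arm", "payload": {"steps": [0, 0.0005, 0, 0, 0, 0, 0.001, 0, 0, 0, 0, 0.0015, 0, 0, 0, 0, 0.002, 0, 0, 0, 0, 0.002, 0, 0, 0, 0, 0.002, 0, 0, 0, 0, 0.002, 0, 0, 0, 0, 0.002, 0, 0, 0, 0, 0.002, 0, 0, 0, 0, 0.002, 0, 0, 0]}}

```text
clock: 17.9
position: [0.5284, 0.187, 0.111]
ee_rot: [0.994, 0.11, -0.002, 0.001]
ft_force: [-13.4, -3.0, 8.6]
grip_width: -0.002
```

Hard stop reached: 13 N with only 0.3 mm of movement. Now I back away and lift.

{"api": "jog_arm", "payload": {"steps": [0, -0.005, 0, 0, 0, 0, -0.02, 0, 0, 0, 0, -0.03, 0, 0, 0, 0, -0.03, 0, -0.03, 0, 0, -0.03, 0, -0.07, 0, 0, -0.03, 0.02, -0.11, 0, 0, -0.03, 0.06, -0.13, 0, 0, -0.03, 0.1, -0.13, 0, 0, -0.03, 0.14, -0.13, 0, 0, -0.03, 0.18, -0.13, 0]}}

```text
clock: 18.9
position: [0.5408, 0.0033, 0.2419]
ee_rot: [0.994, 0.11, 0.001, 0.0]
ft_force: [1.2, -0.7, -0.3]
grip_width: -0.002
```

{"api": "jog_arm", "payload": {"steps": [0, 0, 0.04, 0, 0, 0, 0, 0.08, 0, 0, 0, 0, 0.12, 0, 0, 0, 0, 0.15, 0, 0, 0, 0, 0.17, 0, 0, 0, 0, 0.18, 0, 0, 0, 0, 0.18, 0, 0, 0, 0, 0.18, 0, 0, 0, 0, 0.18, 0, 0, 0, 0, 0.18, 0, 0]}}

```text
clock: 19.9
position: [0.5798, -0.1692, 0.2415]
ee_rot: [0.994, 0.111, 0.0, -0.0]
ft_force: [-0.4, 0.3, 0.2]
grip_width: 0.001
```

```bash
python3 - <<'E'
from m import *
snap('n')
i=cv2.imread('pics/n_side.png'); a=cv2.resize(i[230:350,140:290],(500,400),interpolation=cv2.INTER_CUBIC)
i=cv2.imread('pics/n_top.png'); b=cv2.resize(i[165:270,130:240],(300,286),interpolation=cv2.INTER_CUBIC)
cv2.imwrite('pics/nz.png',np.hstack([a,cv2.copyMakeBorder(b,0,114,0,0,cv2.BORDER_CONSTANT)]))
th=np.radians(12.3);A=np.array([[np.cos(th),np.sin(th)],[-np.sin(th),np.cos(th)]])
for n,c in(("top",[.580,.214]),("side",[.577,.214])):
    P=pts(n,np.load(f'pics/n_{n}.npy'));L=(P[...,:2]-c)@A.T
    m=(P[...,2]>.103)&(P[...,2]<.118)&(L[...,0]<-.023)&(L[...,0]>-.15)&(abs(L[...,1])<.08); print(n,"knob local",m.sum(),(L[m].mean(0)*1e3).round(1), rect(L[m]))
    for y0,y1 in((-.047,-.03),(.03,.047)):
        m=(abs(L[...,0])<.044)&(L[...,1]>y0)&(L[...,1]<y1)&(P[...,2]<.08)&(P[...,2]>.06);print(m.sum(),np.median(P[m][:,2]))
    for s in(1,-1):
        m=(abs(L[...,0])<.011)&(s*L[...,1]>.055)&(s*L[...,1]<.08)&(P[...,2]>.08);print("hook",s,m.sum(),(L[m].mean(0)*1e3).round(1) if m.sum() else 0,P[m][:,2].max() if m.sum() else 0)
rel(.5,.1,.2,12.3)
E
```

```text
top knob local 40 [-38.8 -15.1] (array([-38.3, -15.1]), array([12.7, 12.5]), 82.9)
268 0.07396452108958079
295 0.07369150961277564
hook 1 30 [ 0.1 66.5] 0.0871530873970011
hook -1 28 [  0.3 -66.8] 0.0852539305294083
side knob local 57 [-39.  -12.2] (array([-38.5, -13.8]), array([12.6, 11.3]), 21.4)
47 0.07460638215189894
334 0.073889782334439
hook 1 33 [-0.7 67.1] 0.08473450076341209
hook -1 25 [  0.7 -65.5] 0.0842723697735344
rel [-0.0187 -0.2806  0.0415] twist rad 0.0061 cur yaw 12.65 tilt z [ 3.e-04 -1.e-04 -1.e+00] pos [ 0.5797 -0.1697  0.2415] F [0.14 0.81 0.1 ] grip 0.0 t 20.0
```

View pics/nz.png

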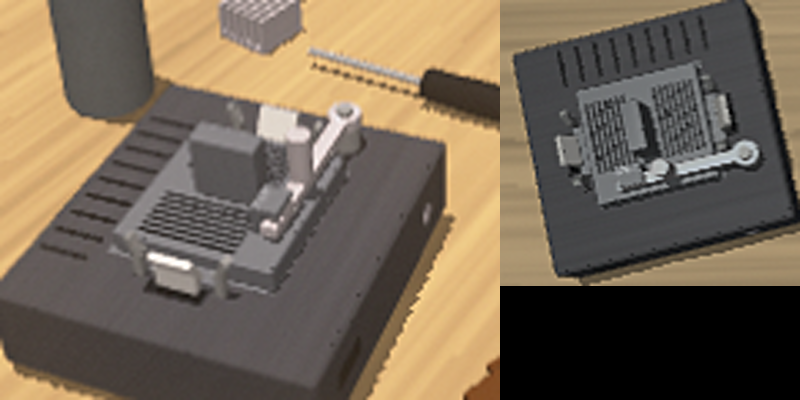

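View pics/n_top.png

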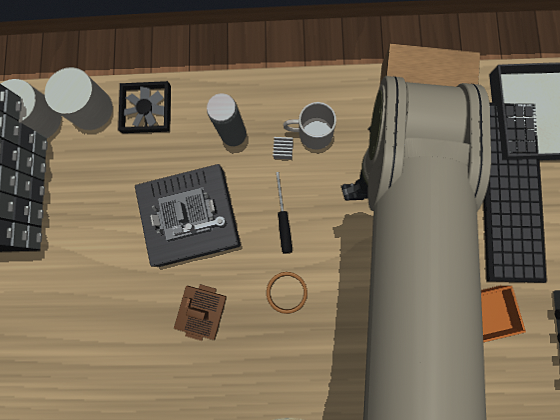

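The knob is at (-38.3, -15) mm in the seat frame; closed would be (-38, -14). The plate top is at 74 mm at both ends, the hooks are back at rest, and the bystanders look unmoved. I'm handing in.

```bash
python3 -c "
from m import *
print(manip.hand_in())"
```

```text
the job is handed in; nothing more can be done
None
```

The fan cover is snapped onto the computer and the locking arm is closed in the keeper. I handed the job in at about 20 s of the 54 s allowed; no verdict is reported.

**What I did:** I gripped the grey cover by its rib and set it over the seat with its keeper on the locking arm's side. I pressed it straight down until the force fell off as the hooks snapped, then pressed on to a hard stop at about 27 N. I then let go, pushed the knob round with closed fingers until it stopped hard at about 13 N, and backed the robot well clear.

**Last checks:**

| Check | Measured | Expected |
|---|---|---|
| Height of the plate's top, both ends and both cameras | 73.7–74.6 mm | 74 mm |
| Hooks | upright, back at their rest positions | at rest, over the tabs |
| Knob position from the seat, top camera | (-38.3, -15.1) mm | (-38, -14) mm |
| Knob position from the seat, side camera | (-38.5, -13.8) mm | (-38, -14) mm |
| Arm tip | appears to be under the keeper's lip | under the lip |

The other things on the bench look unmoved by eye in the last pictures; I did not measure them.

**One disagreement:** the two cameras differed by about 3–4 mm in x. I used their average, and a check of the gripper's own position in the side camera supported that. No check failed.

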